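# Proof-load a re-glued coat peg with the pull scale

## Task

One peg of the coat-peg rail was replaced and glued in anew; it is the tall one, not yet trimmed to the height of the other two. Pick up the pull scale by its barrel, slip the wire eye at the end of its rod well down over that tall peg, then pull the barrel back from the rail on the robot's side, level and square to the rail and clear of the bench, against the scale's spring until the ring mark on the rod has just come clear of the barrel's mouth. Do not overload the peg by pulling far past the mark, leave the other things on the bench alone, and finish while holding the scale there under load: do not ease off or let go.

Things in the scene. Friction and masses are not known exactly. Their poses are not given: they have to be found in the camera images.
- scale: Pull scale, 0.24 kg: aluminium barrel 26 mm wide and high, 78 mm long between two black caps (30x30x12 mm), brass nut behind, steel rod with wire eye in front. Starts lying on the bench, eye flat. Origin: middle of the barrel's length at the underside of the caps; x along the barrel to the eye, z up; the centre line of barrel and rod is 15 mm above it.
- scale_rod (a joint): How far the rod is pulled out of the barrel, m: 0 at rest, 0.085 the stop. An inner spring pulls it back: 2 N at 0, plus 2 N per 10 mm (12 N at 0.050). At 0.050 the ring mark has just come wholly clear of the barrel's mouth.
- scale_eye (a point): Centre of the wire eye at the rod's end: a ring of 7 mm wire, 23 mm clear inside and 38 mm outside, lying in the scale's x-y plane. At rest it is 90 mm ahead of the barrel's middle on the centre line (35 mm ahead of the mouth), farther by the amount the rod is pulled out. It moves with the rod.
- scale_mark (a point): Middle of the ring mark, a raised dark steel collar 12 mm in diameter and 5 mm long on the 7 mm rod; at rest it is hidden 46.5 mm inside the mouth, 81.5 mm behind the eye's centre. (The nut just behind the eye is not the mark; it is always outside.)
- scale_mouth (a point): The barrel's mouth: centre of the front cap's face, 55 mm ahead of the barrel's middle on the centre line, where the rod comes out.
- rail: The coat-peg rail: a wooden board 70 x 270 x 18 mm lying on the bench, screwed down at both ends, with three upright wooden pegs 80 mm apart on its middle line. Origin: centre of its underside; y along its length, x across it, away from the robot; z up. The pull goes along its -x.
- peg_tall: The peg to test: upright wooden dowel 14 mm in diameter with a rounded tip, standing 46 mm above the rail's top (64 mm above the bench), fixed. It may be at any of the three places. Origin: centre of its foot at the rail's top; z up. The scale's eye goes over it.
- peg_short_a: One of the two finished pegs: 14 mm dowel, 30 mm above the rail's top. Origin: centre of its foot.
- peg_short_b: The other finished peg, the same: 14 mm dowel, 30 mm above the rail's top. Origin: centre of its foot.
- pliers: Pliers with red handles, 57 x 172 x 12 mm, flat on the bench at the robot's left; not to be disturbed. Origin: middle of their length, underside.
- sanding_block: A cork sanding block, 67 x 114 x 30 mm, at the robot's right; not to be disturbed. Origin: centre of its underside.
- pencil: A red carpenter's pencil 151 mm long and 8 mm thick lying beyond the rail's right end; not to be disturbed. Origin: its middle, underside.

How it is judged:
On the way, in this order (a step that is already met when the one before it is completed fails the run):
1. the eye is well down over the tall peg (its centre within 8 mm of the peg's axis and at least 12 mm below the peg's tip) with the rod still less than 20 mm out (horizontal distance between scale_eye and peg_tall below 0.008 m and z of scale_eye in the frame of peg_tall below 0.034 m and value of joint scale_rod below 0.02 m), for 0.1 s.
2. the rod is pulled out to its ring mark (46 to 60 mm) and the pull bears on the tall peg (value of joint scale_rod between 0.046 and 0.06 m and contact force between scale and peg_tall above 7 N), for 0.2 s.
At the end, for the whole second after the job is handed in: The gripper holds the scale at rest, off the bench: rod out 46 to 60 mm (mark just clear of the mouth), eye round the tall peg, 12 mm or more below its tip, pulling over 7 N; barrel on the robot's side of the rail, level and square to it within 0.2 rad (all of step 2 and horizontal distance between scale_eye and peg_tall below 0.008 m and z of scale_eye in the frame of peg_tall below 0.034 m and x of scale in the frame of rail below -0.05 m and angle between the x axis of scale and the x axis of rail, either way round below 0.2 rad and angle between scale's own x axis and vertical between 1.37 and 1.77 rad and height (world z) of scale above 0.006 m and contact force between the fingers and scale above 3 N and linear speed of scale below 0.02 m/s); the arm keeps its last pose, push and grip.
It fails at once if the peg is overloaded: the rod is pulled out more than 72 mm (value of joint scale_rod above 0.072 m).
It fails at once if the pliers, sanding block or pencil is moved more than 20 mm (distance of any of pliers, sanding_block, pencil from where it was at the start of the episode above 0.02 m).
It also fails if it takes over 45 s, if anything falls off the work surface, if the arm or the gripper's body presses on something with over 40 N, if the wrist force passes 120 N, or if a joint passes its speed limit or range.

## Robot

A 6-joint arm with a two-finger parallel gripper is mounted at the origin on a cart in front of the work surface, level with it; the furniture and walls round the work are solid. World frame = base frame: x ahead of the robot, y to its left, z up, the work surface at z = 0. Lengths are in m, angles in rad, forces in N, time in s.
With the tool pointing down it reaches from about 0.275 to 0.85 m from the base axis. Payload 5.2 kg.
Tool frame: the origin (TCP) lies on the centre line of the jaws, within the pads' length; the fingertips stand 19 mm ahead of it and the grasp point (between the pads) is the TCP; z points along the fingers, y is the line along which they close (so a half turn about z gives the same grasp; the last joint's range is limited). The gripper opens to 85 mm and grips with 20 to 120 N. Pads are 22 mm wide; open, the fingers measure 114 mm over their backs; the gripper's body (76 mm by 85 mm) begins 54 mm behind the grasp point. The pads swing forward as they close: fully open they stand 13 mm farther back than shut.
Start: joints at [0.97, 0.259, 1.535, -0, 1.348, -0.203], TCP at [0.213, 0.507, 0.25] pointing down, gripper open.
Joint ranges: [-3.14, 3.14], [-0.91, 2.08], [0.19, 2.58], [-1.22, 4.36], [0.22, 2.71], [-3.12, 3.12]. Speed limits (rad/s): [2.57, 2.57, 3.14, 3.14, 3.14, 3.14].

## Interface

Orientations are given as a unit quaternion [x, y, z, w].
In Python, from station import bot gives the robot as it stands.
- The arm moves only by the shell command python3 -m jog 'ROWS' [FORCE]. ROWS is a JSON object of lists of equal length, an entry for each row: "slide": the shift along the tool's x, y, z in mm, a list of three; "twist": the turn about the tool's z in rad; "jaw": the closure, from 0 (fully open) to 1 (shut). A call has 1 to 20 rows; each row is the pose to reach, as a shift and turn from the pose commanded when the call began, along the tool's axes at that moment; what a row does not reach only later rows make up. A row lasts 1/10 s, in which the tool goes at most 50 mm and 8.59 degrees, less where a joint would pass 70% of its speed; a pose out of reach is approached as far as the arm can. A call with a gripper value outside its range is refused whole. The fingers move at their own pace and stop on an object; FORCE is the grip in N (left out, the last holds). Time passes only in rows, so rows that repeat a pose let the fingers close. It gives the time, the measured TCP pose, the force, the opening and the grip force at its end, in the units of the state.
- bot.observe(): the state, without advancing time (a new reading comes with each control period).
- bot.capture(name): name is "scene" or "side" or "wrist"; returns the picture (400x640x3 uint8, red, green, blue); there is no depth.
- bot.camera_model(name): a dict with "K" (3x3 intrinsics, pixels), "camera_from_world" (4x4, takes a point from world to camera coordinates). Camera axes: x right, y up, looking along -z (the intrinsics and any distortion apply to the point x, -y, -z); pixel columns grow to the right and rows downward; lengths in m; the calibration is good to about 2 mm. A picture is of the moment at which its call begins: read the wrist's pose just before it. camera_model takes no time and is no camera call; for the wrist camera it gives the pose at the moment of the call.
- bot.sign_off(): hands the job in; it is judged then, once.
The state is a dict: "t": time; "joint_positions": joint angles; "joint_velocities": joint speeds; "effort": joint torques, N m; "tool_pos": TCP position; "eef_rot": TCP orientation; "contact_force": force on the tool from outside, world axes, zero at the start; "moment": the same for the moment, N m; "grip_width": finger opening in m; "grip_force": force on a finger pad.
Only numpy, scipy, OpenCV 4.12 (cv2) and the standard library are available. Lean on these libraries where they do the work, as an engineer would, in place of code of your own. Each camera call takes 0.05 s, during which the arm holds its last target. There are 200 camera calls.

## Working session

There is one attempt and no reset: what is moved stays moved. The work goes in short steps, Python scripts to look and compute and a shell command to move; the robot and the scene stay as the last step left them, time stands still between calls to the robot, and variables do not carry over. Pictures are saved under pics/ and viewed, at most 10 in all, crops included, and the job is handed in when it is done.

```bash
mkdir -p pics; ls
python3 - <<'E'
from station import bot
import cv2
s=bot.observe();print(s['t'],s['tool_pos'],s['eef_rot'],s['grip_width'])
for n in("scene","side"):
    cv2.imwrite(f"pics/{n}0.png",bot.capture(n)[:,:,::-1]);m=bot.camera_model(n);print(n,m)
E
```

```text
pics
0.0 [0.21274664 0.506626   0.24947031] [ 1.97603366e-01  9.80281611e-01 -8.55696823e-04 -3.75595208e-04] 0.08537524281083798
scene {'K': array([[432.01404552,   0.        , 322.50867477],
       [  0.        , 432.01404552, 197.54196072],
       [  0.        ,   0.        ,   1.        ]]), 'camera_from_world': array([[ 0.54487235, -0.8385017 , -0.00538758, -0.28518601],
       [ 0.42435403,  0.27019934,  0.86424301, -0.29271241],
       [-0.72321351, -0.47318836,  0.50304572, -0.6935522 ],
       [ 0.        ,  0.        ,  0.        ,  1.        ]])}
side {'K': array([[428.66647281,   0.        , 313.99253508],
       [  0.        , 428.66647281, 197.4208973 ],
       [  0.        ,   0.        ,   1.        ]]), 'camera_from_world': array([[ 0.4472048 , -0.89429713, -0.01550871, -0.23826446],
       [ 0.70942505,  0.34409063,  0.6150754 , -0.41834826],
       [-0.54472376, -0.28606693,  0.78831576, -0.99509604],
       [ 0.        ,  0.        ,  0.        ,  1.        ]])}
```

View pics/scene0.png

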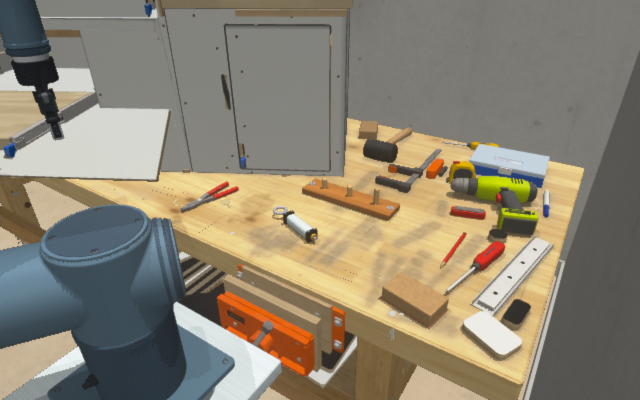

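View pics/side0.png

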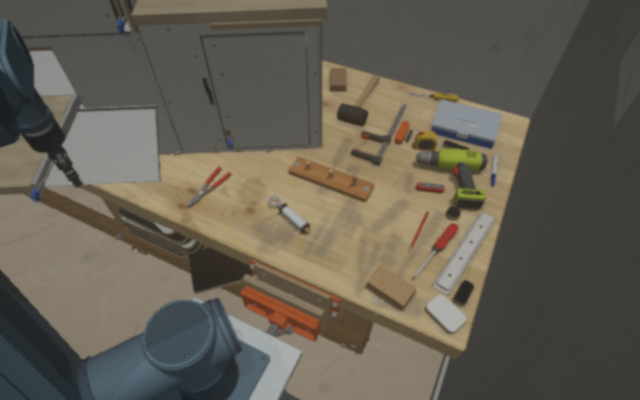

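The scene view shows the scale at about (297,224), with its eye at (280,212), and the rail from (305,190) to (398,210) with three pegs. I'll enlarge both areas.

Run:
```python
import cv2,numpy as np
a=cv2.imread('pics/scene0.png')[165:255,260:410];b=cv2.imread('pics/side0.png')[145:240,250:400]
f=lambda i:cv2.resize(i,None,fx=5,fy=5,interpolation=cv2.INTER_CUBIC)[:,:750]
cv2.imwrite('pics/c1.png',f(a));cv2.imwrite('pics/c2.png',f(b))
```

```text
(no output)
```

View pics/c1.png

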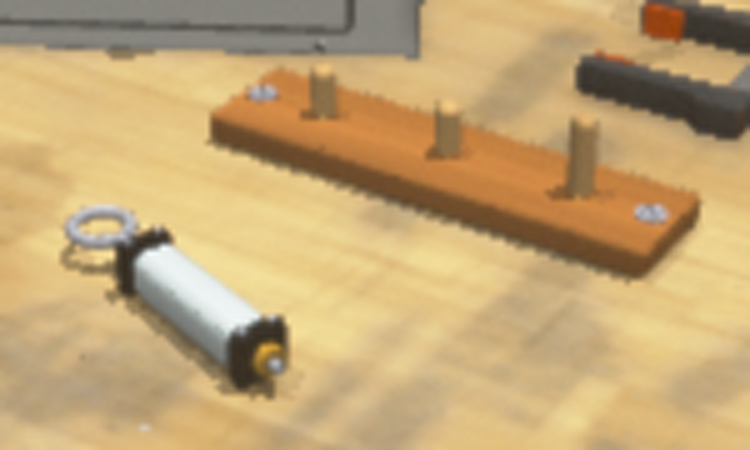

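View pics/c2.png

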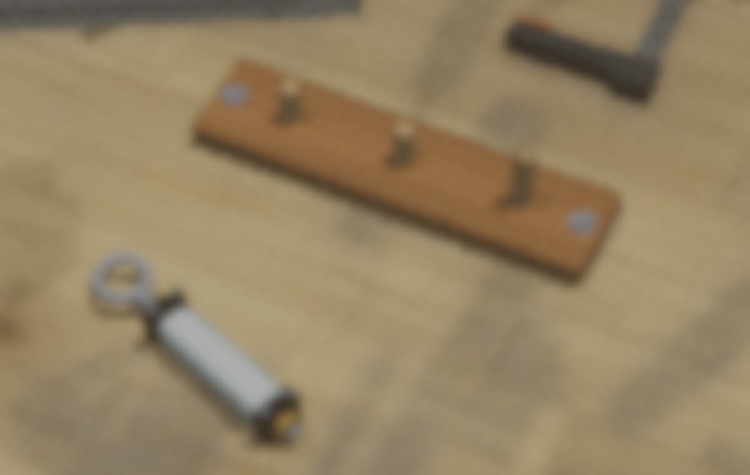

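Scene crop: the right-hand peg is the tall one, with its foot at full-image (376,203.5) and its tip at (377,189). The eye is at (280,210.5) and the rear nut at (313.6,237). The side crop agrees.

```bash
cat > h.py <<'E'
import numpy as np
from station import bot
def ray(n,uv,z,m=None):
    m=m or bot.camera_model(n);T=m['camera_from_world'];R=T[:3,:3];c=-R.T@T[:3,3]
    p=np.linalg.solve(m['K'],[uv[0],uv[1],1.]);d=R.T@np.array([p[0],-p[1],-p[2]])
    return (c+d*(z-c[2])/d[2]).round(4)
def proj(n,P,m=None):
    m=m or bot.camera_model(n);T=m['camera_from_world'];q=T[:3,:3]@np.array(P)+T[:3,3];p=m['K']@[q[0],-q[1],-q[2]];return (p[:2]/p[2]).round(1)
E
python3 - <<'E'
from h import *
S={'scene':dict(eye=(280.2,210.6,.015),nut=(313.6,237,.015),foot=(376.2,203.6,.018),tip=(377,189,.064),mid=(349.2,196,.018),left=(324.4,188,.018),lefttip=(324.5,178.5,.048)),
'side':dict(eye=(274.2,201,.015),nut=(308,229,.015),foot=(353.4,185.6,.018),mid=(330.4,177.4,.018),left=(307.6,168.6,.018))}
for n in S:
  for k,v in S[n].items(): print(n,k,ray(n,v[:2],v[2]))
from scipy.spatial.transform import Rotation as R
s=bot.observe();print(R.from_quat(s['eef_rot']).as_matrix().round(3));m=bot.camera_model('wrist');T=m['camera_from_world'];print(-T[:3,:3].T@T[:3,3],T.round(3),m['K'])
E
```

```text
scene eye [0.5055 0.1176 0.015 ]
scene nut [ 0.4552 -0.0197  0.015 ]
scene foot [ 0.6642 -0.076   0.018 ]
scene tip [ 0.6601 -0.0774  0.064 ]
scene mid [0.6608 0.0034 0.018 ]
scene left [0.6623 0.0839 0.018 ]
scene lefttip [0.6623 0.0834 0.048 ]
side eye [0.5037 0.1193 0.015 ]
side nut [ 0.4581 -0.0184  0.015 ]
side foot [ 0.6604 -0.0722  0.018 ]
side mid [0.6597 0.0057 0.018 ]
side left [0.6615 0.0868 0.018 ]
[[-0.922  0.387 -0.001]
 [ 0.387  0.922 -0.001]
 [ 0.    -0.002 -1.   ]]
[0.13673636 0.53997598 0.37232462] [[ 0.388  0.922 -0.001 -0.55 ]
 [-0.872  0.367 -0.325  0.042]
 [-0.299  0.127  0.946 -0.38 ]
 [ 0.     0.     0.     1.   ]] [[352.98865484   0.         323.50317916]
 [  0.         352.98865484 201.67748332]
 [  0.           0.           1.        ]]
```

```bash
python3 -m jog '{"slide":[[-30,-24,5],[-70,-55,10],[-110,-87,15],[-150,-118,20],[-190,-150,25],[-230,-182,32],[-270,-213,40],[-310,-245,48],[-350,-276,55],[-390,-308,62],[-415,-328,67],[-425,-336,70],[-425,-336,70],[-425,-336,70]],"twist":[0.1,0.22,0.35,0.48,0.61,0.74,0.87,1.0,1.13,1.26,1.39,1.51,1.51,1.51],"jaw":[0,0,0,0,0,0,0,0,0,0,0,0,0,0]}'
python3 - <<'E'
from h import *
import cv2
from scipy.spatial.transform import Rotation as R
s=bot.observe();print(s['t'],R.from_quat(s['eef_rot']).as_matrix().round(3))
m=bot.camera_model('wrist');im=bot.capture('wrist');cv2.imwrite('pics/w1.png',im[:,:,::-1])
for P in [(.475,.033,.028),(.505,.118,.015),(.4565,-.019,.015)]: print(proj('wrist',P,m))
np.savez('m1.npz',**m)
E
```

```text
t: 1.5
tool_pos: [0.474, 0.033, 0.1799]
eef_rot: [0.815, 0.579, -0.0, -0.001]
contact_force: [-1.1, 0.7, -0.1]
grip_width: 0.0854
grip_force: 0.0
1.5 [[ 0.328  0.945 -0.002]
 [ 0.945 -0.328  0.001]
 [ 0.    -0.002 -1.   ]]
[323.8 190.3]
[324.4  72.7]
[323.4 244.7]
```

View pics/w1.png

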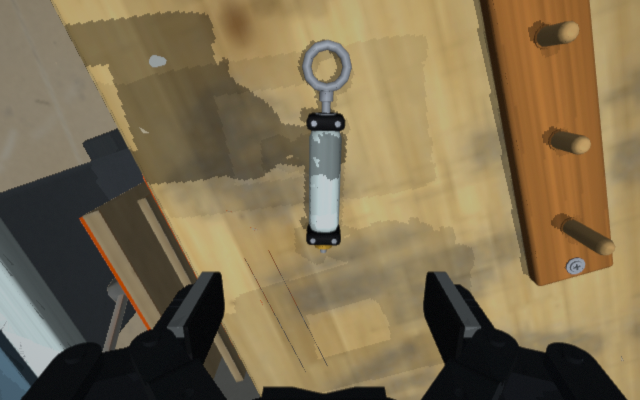

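The wrist view shows the eye at (326.5,66), the rear nut at (323.5,249), the tall peg's tip at (605,246) and its foot near (560,221).

Run:
```python
from h import *
m=dict(np.load('m1.npz'))
e=ray('',(326.5,66),.015,m);n=ray('',(323.5,249),.015,m)
f1=ray('',(325.5,122),.03,m);f2=ray('',(323.5,236),.03,m)
print(e,n,f1,f2,(f1+f2)/2,np.linalg.norm(f1-f2))
d=(e-n)[:2];d/=np.linalg.norm(d);print(np.degrees(np.arctan2(d[1],d[0])),e[:2]-.09*d)
d=(f1-f2)[:2];d/=np.linalg.norm(d);print(np.degrees(np.arctan2(d[1],d[0])))
for uv,z in[((605,246),.062),((560,222),.018),((545,144),.018),((580,144),.045),((537,41),.018),((568,33),.045),((481,0),.018),((535,283),.0)]:print(uv,ray('',uv,z,m))
```

```text
[0.5081 0.122  0.015 ] [ 0.4551 -0.0231  0.015 ] [0.4942 0.0843 0.03  ] [ 0.4617 -0.0045  0.03  ] [0.47795 0.0399  0.03   ] 0.09456050972789856
69.9345037186529 [0.47722153 0.03746291]
69.89782941667102
(605, 246) [ 0.6638 -0.0679  0.062 ]
(560, 222) [ 0.6583 -0.0644  0.018 ]
(545, 144) [0.6552 0.0084 0.018 ]
(580, 144) [0.6649 0.01   0.045 ]
(537, 41) [0.66   0.0872 0.018 ]
(568, 33) [0.6652 0.0878 0.045 ]
(481, 0) [0.6263 0.1272 0.018 ]
(535, 283) [ 0.6369 -0.1333  0.    ]
```

```bash
python3 -m jog '{"slide":[[5,2,30],[5,2,70],[5,2,110],[5,2,140],[5,2,152],[5,2,157],[5,2,157],[5,2,157],[5,2,157],[5,2,157],[5,2,157],[5,2,157],[5,2,157]],"twist":[0.016,0.016,0.016,0.016,0.016,0.016,0.016,0.016,0.016,0.016,0.016,0.016,0.016],"jaw":[0,0,0,0,0,0,0,0.5,1,1,1,1,1]}' 80
```

```text
t: 2.85
tool_pos: [0.4784, 0.0367, 0.0241]
eef_rot: [0.82, 0.572, 0.0, 0.0]
contact_force: [-3.1, 0.4, 7.3]
grip_width: 0.0246
grip_force: 79.5
```

```bash
python3 -m jog '{"slide":[[0,0,-20],[0,0,-50],[-5,5,-80],[-15,20,-85],[-25,36,-85],[-35,52,-85],[-45,68,-85],[-55,84,-85],[-65,98,-85],[-72,110,-85],[-76,115,-85],[-76,115,-85],[-76,115,-85],[-76,115,-85]],"twist":[0,0,0.12,0.25,0.38,0.51,0.64,0.77,0.9,1.03,1.15,1.218,1.218,1.218],"jaw":[1,1,1,1,1,1,1,1,1,1,1,1,1,1]}'
python3 - <<'E'
from h import *
import cv2
from scipy.spatial.transform import Rotation as R
s=bot.observe();print(s['t'],s['tool_pos'],R.from_quat(s['eef_rot']).as_matrix().round(3))
m=bot.camera_model('wrist');im=bot.capture('wrist');cv2.imwrite('pics/w2.png',im[:,:,::-1]);np.savez('m2.npz',**m)
p=s['tool_pos']
print(proj('',p+[.09,0,-.009],m),proj('',(.6615,-.0745,.064),m),proj('',(.6615,-.0745,.018),m))
E
```

```text
t: 4.25
tool_pos: [0.5595, -0.0742, 0.108]
eef_rot: [1.0, 0.001, -0.0, -0.0]
contact_force: [-0.0, 0.3, -2.4]
grip_width: 0.0242
grip_force: 78.9
4.25 [ 0.55946463 -0.07423772  0.10800629] [[ 1.     0.002 -0.001]
 [ 0.002 -1.     0.   ]
 [-0.001 -0.    -1.   ]]
[325.8  65.9] [326.1  39. ] [325.6  48. ]
```

View pics/w2.png

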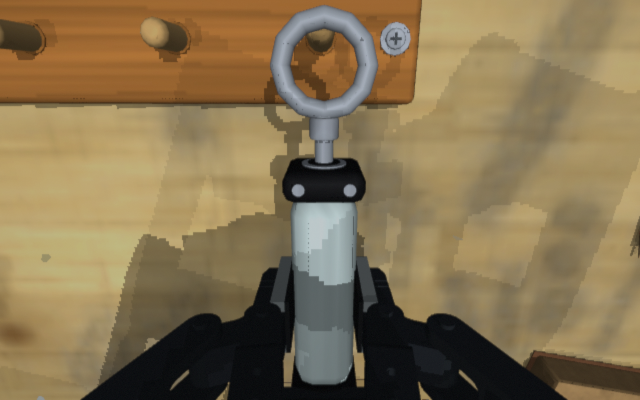

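Run:
```python
import cv2
a=cv2.imread('pics/w2.png')[0:130,250:410];cv2.imwrite('pics/c3.png',cv2.resize(a,None,fx=4.5,fy=4.5,interpolation=cv2.INTER_CUBIC))
```

```text
(no output)
```

View pics/c3.png

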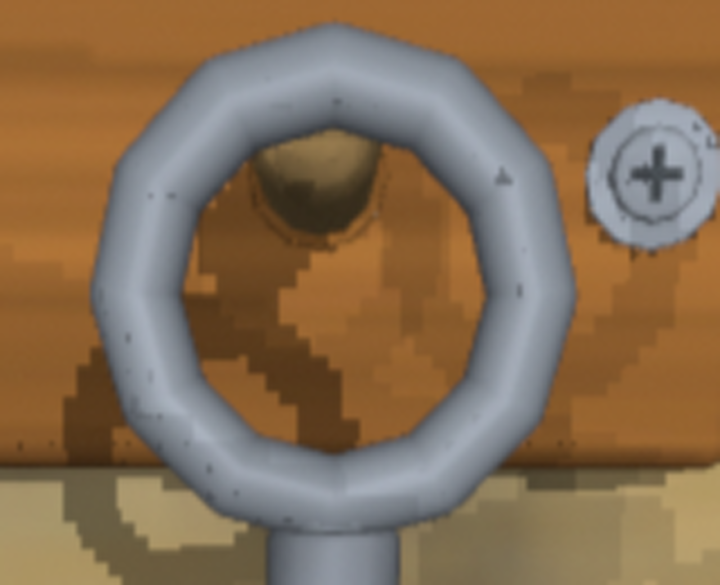

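Peg foot's near edge is at (320.5,52.7), its axis column at about 320.5, and the eye's centre at (324.2,62.4).

Run:
```python
from h import *
m=dict(np.load('m2.npz'))
print('eye',ray('',(324.2,62.4),.099,m),ray('',(324.2,62.4),.101,m),'foot near',ray('',(320.5,52.7),.018,m),'mid',ray('',(320.5,40),.045,m))
for uv in [(103,100),(410,103)]:print(ray('',uv,.018,m),ray('',uv,0,m))
print('screw',ray('',(396,38.5),.02,m))
```

```text
eye [ 0.6506 -0.0737  0.099 ] [ 0.6505 -0.0737  0.101 ] foot near [ 0.6591 -0.0717  0.018 ] mid [ 0.6629 -0.0719  0.045 ]
[0.6336 0.0546 0.018 ] [0.6326 0.0654 0.    ]
[ 0.6321 -0.1236  0.018 ] [ 0.6311 -0.1279  0.    ]
screw [ 0.6661 -0.1128  0.02  ]
```

```bash
python3 -m jog '{"slide":[[5,-1,4],[10,-2,8],[15,-2,12],[15,-2,12],[15,-2,12]],"twist":[0,0,0,0,0],"jaw":[1,1,1,1,1]}'
python3 - <<'E'
from h import *
import cv2
s=bot.observe();print(s['t'],s['tool_pos'])
m=bot.camera_model('wrist');im=bot.capture('wrist');np.savez('m3.npz',**m)
a=im[0:130,250:410,::-1];cv2.imwrite('pics/c4.png',cv2.resize(a,None,fx=4.5,fy=4.5,interpolation=cv2.INTER_CUBIC))
E
```

```text
t: 4.8
tool_pos: [0.5748, -0.0722, 0.0959]
eef_rot: [1.0, 0.0, -0.0, -0.0]
contact_force: [0.1, -0.1, -2.9]
grip_width: 0.0244
grip_force: 78.9
4.8 [ 0.57484042 -0.07222742  0.09589755]
```

View pics/c4.png

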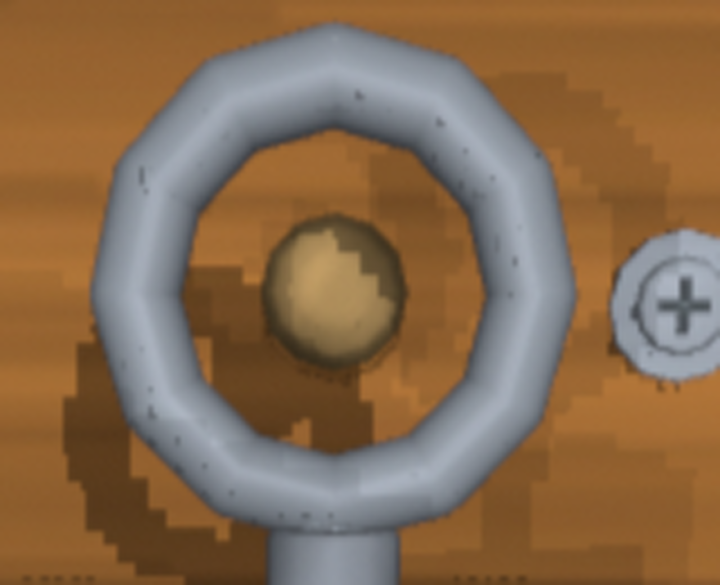

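The tip sits at crop (334,290), i.e. (324.2,64.4), well centred in the eye at about (324.2,63).

```bash
python3 - <<'E'
from h import *
m=dict(np.load('m3.npz'))
print(ray('',(324.2,63),.087,m),ray('',(324.2,64.4),.06,m))
E
python3 -m jog '{"slide":[[0,0,8],[0,0,16],[0,0,24],[0,0,32],[0,0,40],[0,0,46],[0,0,49],[0,0,49],[0,0,49],[0,0,49]],"twist":[0,0,0,0,0,0,0,0,0,0],"jaw":[1,1,1,1,1,1,1,1,1,1]}'
```

```text
[ 0.6658 -0.0718  0.087 ] [ 0.6664 -0.0718  0.06  ]
t: 5.85
tool_pos: [0.5752, -0.0724, 0.0477]
eef_rot: [1.0, -0.0, 0.0, 0.0]
contact_force: [-0.0, 1.2, -2.3]
grip_width: 0.0246
grip_force: 78.9
```

```bash
python3 -m jog '{"slide":[[-3,0,0],[-7,0,0],[-11,0,0],[-15,0,0],[-19,0,0],[-23,0,0],[-27,0,0],[-31,0,0],[-35,0,0],[-38,0,0],[-41,0,0],[-44,0,0],[-46,0,0],[-48,0,0],[-50,0,0],[-50,0,0],[-50,0,0],[-50,0,0]],"twist":[0,0,0,0,0,0,0,0,0,0,0,0,0,0,0,0,0,0],"jaw":[1,1,1,1,1,1,1,1,1,1,1,1,1,1,1,1,1,1]}' 110
python3 - <<'E'
from h import *
import cv2
m=bot.camera_model('wrist');s=bot.observe();print(s['tool_pos'],s['contact_force'])
im=bot.capture('wrist');np.savez('m4.npz',**m);cv2.imwrite('pics/w4.png',im[:,:,::-1])
E
```

```text
t: 7.65
tool_pos: [0.5275, -0.0728, 0.0482]
eef_rot: [1.0, -0.0, 0.003, 0.001]
contact_force: [10.2, 1.5, -4.5]
grip_width: 0.0239
grip_force: 111.2
[ 0.5274905  -0.07276294  0.04817777] [10.21759681  1.51092064 -4.48733574]
```

View pics/w4.png

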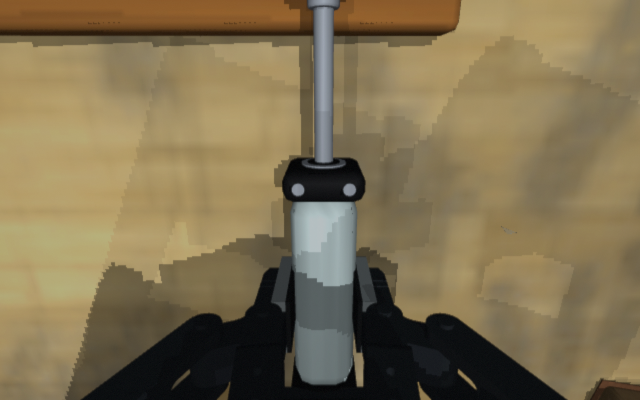

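The barrel hasn't slipped in the grip, and no mark shows yet at the mouth (323,160). At 10.2 N the rod is about 42 mm out, so I'll pull about 10 mm more.

```bash
python3 -m jog '{"slide":[[-2,0,0],[-4,0,0],[-6,0,0],[-8,0,0],[-9,0,0],[-10,0,0],[-10,0,0],[-10,0,0],[-10,0,0],[-10,0,0],[-10,0,0]],"twist":[0,0,0,0,0,0,0,0,0,0,0],"jaw":[1,1,1,1,1,1,1,1,1,1,1]}'
python3 - <<'E'
from h import *
import cv2
a=bot.capture('wrist')[60:220,250:400,::-1];cv2.imwrite('pics/c5.png',cv2.resize(a,None,fx=3.5,fy=3.5,interpolation=cv2.INTER_CUBIC))
s=bot.observe();print(s['tool_pos'],s['contact_force'],s['t'])
E
```

```text
t: 8.8
tool_pos: [0.5182, -0.0729, 0.0483]
eef_rot: [1.0, -0.0, 0.004, 0.001]
contact_force: [12.1, 0.9, -5.2]
grip_width: 0.0242
grip_force: 111.1
[ 0.51822257 -0.07290497  0.04834809] [12.6889504   0.63099352 -5.85018661] 8.85
```

View pics/c5.png

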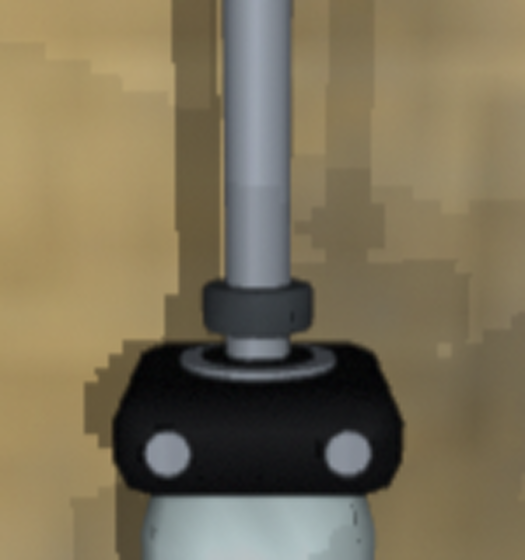

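The collar at crop (258,307) has just come clear of the mouth, with a gap of 2–3 mm. The pull is about 12.5 N, so the rod is about 52 mm out.

```bash
python3 -c "
from station import bot
print(bot.sign_off())"
```

```text
the job is handed in; nothing more can be done
None
```

The job is handed in after about 9 s: the scale's eye is down over the tall peg (the right-hand one) and the gripper is holding the barrel under about 12.5 N, rod about 52 mm out by that force, with the ring mark just clear of the mouth; no verdict came back.

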